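Clear the dish and flip the box lid back

TASK

With a fingertip, slide the white dish sideways along the shelf, to either side, until no part of it stands in front of the lidded box; then push the box's lid up by its front lip and on over past upright, so that it stays open by itself, leaning back on its stop. Do not lift or tip the dish, and leave the other things on the shelf where they are.

Things in the scene. Friction and masses are not known exactly. Their poses are not given: they have to be found in the camera images.
- box: Translucent blue plastic box fixed to the shelf, 110 x 110 mm, walls 58 mm high and 4 mm thick (63 mm over the shut lid). Origin at the centre of its underside; its x axis points from its front (lip side, towards the robot) to its hinge side, y to its left, z up. Its front wall is the face at x = -55 mm.
- lid (a joint): Angle of the box's hinged lid: 0 is shut and flat, it grows as the front edge swings up and back, 1.57 is upright, 1.95 is the stop. The hinge is free with slight drag: the lid (about 110 g) falls shut below about 1.5 and falls gently open onto the stop above about 1.65; nothing latches it.
- lid_lip (a point): Middle of the front edge of the lid's lip, on its underside; moves with the lid, 142 mm from the hinge axis. The lid is a 5 mm translucent blue plate, 114 mm wide, with a lip 70 mm wide in the middle of its front that juts 28 mm out past the box's front wall; under the lip there are 58 mm free down to the shelf once the dish is gone.
- lid_hinge (a point): Middle of the lid's hinge axis, on the box's far rim: 59 mm behind the box's centre, 60 mm above the shelf. The axis runs along the box's y.
- dish: Loose round white ceramic dish, open at the top, 90 mm across the rim, 28 mm high, wall 4 mm, floor 5 mm thick, flat inside (about 80 mm across), about 160 g. Origin at the centre of its underside. It starts in front of the box, partly beneath the lip. It is clear of the box's front when its centre is more than 100 mm to the box's left or right (along the box's y).
- pump_bottle: Closed orange pump bottle, 60 mm across, 162 mm tall, beside the box; leave it. Origin at the centre of its underside.
- jar: Clear jar with a metal lid, 62 mm across, 65 mm tall, beside the box; leave it. Origin at the centre of its underside.
- scrubber: Green hard silicone scrubber, 75 x 55 x 36 mm, at the left; leave it. Origin at the centre of its underside.
- lint_roller: Lint roller lying at the right: white cover 108 x 54 x 50 mm and a chrome handle 26 mm thick reaching 124 mm to the other side of the origin (along its -x); leave it. Origin under the joint of cover and handle.
- shoe_brush: Wooden shoe brush, 150 x 48 x 42 mm, at the left; leave it. Origin at the centre of its underside.
- cup: Grey plastic cup, 76 mm across, 90 mm tall, at the right; leave it. Origin at the centre of its underside.
Things that resemble listed ones, but are neither listed nor needed, are in the scene too. Of the things like the dish, leave any that is blue; of the rest the smaller one is meant. What is shaped like the box but pink is not meant.

How it is judged (in metres and radians):
On the way, in this order (a step that is already met when the one before it is completed fails the run):
1. the dish stands clear of the box's front, with the lid still shut ((y of dish in the frame of box above 0.095 m or y of dish in the frame of box below -0.095 m) and height (world z) of dish between -0.008 and 0.008 m and value of joint lid below 0.15 rad), for 0.2 s.
2. the lid is past upright (value of joint lid above 1.7 rad), for 0.2 s.
At the end, for the whole second after the job is handed in: The lid rests open on its stop (above 1.85 rad), still; the dish stands flat on the shelf, at rest, its centre more than 95 mm to the left or right of the box's centre line ((y of dish in the frame of box above 0.095 m or y of dish in the frame of box below -0.095 m) and height (world z) of dish between -0.008 and 0.008 m and value of joint lid above 1.85 rad and velocity of joint lid between -0.1 and 0.1 rad/s and linear speed of dish below 0.02 m/s and angle between dish's own z axis and vertical below 0.1 rad); the robot touches nothing.
It fails at once if the dish is lifted off the shelf (more than 15 mm) (height (world z) of dish above 0.015 m).
It fails at once if the dish is tipped (more than 0.35 rad) (angle between dish's own z axis and vertical above 0.35 rad).
It fails at once if another thing on the shelf is moved more than 30 mm or knocked over (distance of any of pump_bottle, jar, scrubber, lint_roller, shoe_brush, cup from where it was at the start of the episode above 0.03 m or angle between any of pump_bottle, jar, scrubber, lint_roller, shoe_brush, cup's own z axis and vertical above 0.4 rad).
It also fails if it takes over 54 s, if anything falls off the work surface, if the arm or the gripper's body presses on something with over 40 N, if the wrist force passes 120 N, or if a joint passes its speed limit or range.

ROBOT

A 6-joint arm with a two-finger parallel gripper is mounted at the origin on the work surface. World frame = base frame: x ahead of the robot, y to its left, z up, the work surface at z = 0. Lengths are in mm, angles in degrees, forces in N, time in s.
With the tool pointing down it reaches from about 300 to 850 mm from the base axis. Payload 4.2 kg.
Tool frame: the origin (TCP) lies at the very end of the fingers, on their centre line; the grasp point (between the pads) lies 19 mm behind it; z points along the fingers, y is the direction in which the jaws open and shut (so a half turn about z gives the same grasp; the last joint's range is limited). The gripper opens to 91 mm and grips with 3 to 60 N. Pads are 32 mm wide; open, the fingers measure 118 mm over their backs; the gripper's body (76 mm by 178 mm) begins 60 mm behind the grasp point.
Start: joints at [63.77, 18.312, 89.639, -0, 72.044, -1.146], TCP at [243.774, 520.785, 213.976] pointing down, gripper open.
Joint ranges: [-177.97, 177.97], [-48.28, 115.42], [12.27, 149.76], [-77.06, 257.06], [2.81, 150.46], [-146.56, 146.56]. Speed limits (degrees/s): [147.25, 147.25, 180, 180, 180, 180].

INTERFACE

Orientations are given as [roll, pitch, yaw] about the fixed x, y, z axes, in that order (R = Rz(yaw) Ry(pitch) Rx(roll)).
In Python, from workcell import env gives the robot as it stands. The module is installed in compiled form; this text tells all that it offers.
- The arm moves only by the tool arm_command, never from a script. Its argument "targets" is a list of rows, each a list of 5 numbers: the closure, from 0 (fully open) to 1 (shut), then the shift along the tool's x, y, z each as a share of 50 cm, from -1 to 1, then the turn about the tool's z as a share of pi/4 rad, from -1 to 1. A call has 1 to 8 rows; each row is the pose to reach, as a shift and turn from the pose measured when the call began, along the tool's axes at that moment; what a row does not reach only later rows make up. A row lasts 1/12 s, in which the tool goes at most 41.7 mm and 7.16 degrees, less where a joint would pass 70% of its speed; a pose out of reach is approached as far as the arm can. A call with a number of a shift or a turn outside -1 to 1 is refused whole. A call with a gripper value outside its range is refused whole. The fingers move at their own pace and stop on an object; "squeeze" is the grip in N (left out, the last holds). Time passes only in rows, so rows that repeat a pose let the fingers close. It gives the time, the measured TCP pose, the force and the opening at its end, in the units of the state.
- env.state(): the state, without advancing time (a new reading comes with each control period).
- env.grab_frame(name): name is "scene" or "top"; returns the picture (384x512x3 uint8, red, green, blue); there is no depth.
- env.camera_params(name): a dict with "camera_matrix" (3x3 intrinsics, pixels), "dist_coeffs" ([k1, k2, p1, p2, k3] as OpenCV has them; the pictures are not rectified), "R" (3x3) and "t" (3): a world point X has camera coordinates R X + t. Camera axes: x right, y down, z forward; pixel columns grow to the right and rows downward; lengths in mm; the calibration is good to about 2 mm. A picture is of the moment at which its call begins. camera_params takes no time and is no camera call.
- env.job_done(): hands the job in, once; it reports no verdict.
The state is a dict: "time_s": time; "qpos": joint angles; "qvel": joint speeds; "effort": joint torques, N m; "ee_pos": TCP position; "ee_rot": TCP orientation; "force": force on the tool from outside, world axes, zero at the start; "torque": the same for the moment, N m; "gripper_width": finger opening in mm.
Only numpy, scipy, OpenCV 4.12 (cv2) and the standard library are available. Lean on these libraries where they do the work, as an engineer would, in place of code of your own. Each camera call takes 0.05 s, during which the arm holds its last target.

## Working session

There is one attempt and no reset: what is moved stays moved. The work goes in short steps, Python scripts to look and compute and a tool call to move; the robot and the scene stay as the last step left them, time stands still between calls to the robot, and variables do not carry over. Pictures are saved under pics/ and viewed, and the job is handed in when it is done.

Besides the shell and the picture viewer there is one more tool, called after "Request:" as name(argument=value, ...) on one line, values as JSON. arm_command: Moves the arm, as the interface text tells. Shift numbers are shares of 50 cm and turn numbers shares of pi/4 rad, none past 1 either way. Its arguments: {"type":"object","properties":{"targets":{"type":"array"},"squeeze":{"type":"number"}},"required":["targets"]}

```bash
mkdir -p pics
python3 - <<'E'
from workcell import env
import cv2
s=env.state();print(s)
for n in("scene","top"):
    f=env.grab_frame(n);cv2.imwrite(f"pics/{n}0.png",f[:,:,::-1]);p=env.camera_params(n);print(n,p)
E
```

```text
{'time_s': 0.0, 'qpos': array([ 6.37696220e+01,  1.83522909e+01,  8.97052941e+01,  4.62963785e-05,
        7.20426105e+01, -1.14409610e+00]), 'qvel': array([-0.10337359,  0.05463853, -0.06820065,  0.11650847, -0.04517216,
        0.01118251]), 'effort': array([ 1.79686094e-04, -4.12470388e+01, -2.31968540e+01,  7.26274727e-02,
        4.59548912e-02, -1.43536422e-04]), 'ee_pos': array([243.5564069 , 520.32999651, 213.12128842]), 'ee_rot': array([-1.79899825e+02, -2.04460046e-03,  1.54913702e+02]), 'force': array([-1.28861994, -0.99879189,  0.01753381]), 'torque': array([ 0.02682811,  0.01980614, -0.00674139]), 'gripper_width': 91.43265257247661}
scene {'camera_matrix': array([[436.84986981,   0.        , 251.95258424],
       [  0.        , 436.84986981, 193.7083633 ],
       [  0.        ,   0.        ,   1.        ]]), 'dist_coeffs': array([-0.17148782,  0.        ,  0.        ,  0.        ,  0.        ]), 'R': array([[ 0.82031971,  0.57188462, -0.00485389],
       [ 0.38943735, -0.56478989, -0.72756507],
       [-0.41882471,  0.59494568, -0.6860215 ]]), 't': array([-442.67397514, -138.82390055, 1504.5267387 ])}
top {'camera_matrix': array([[396.19619769,   0.        , 260.77960372],
       [  0.        , 396.19619769, 191.12574395],
       [  0.        ,   0.        ,   1.        ]]), 'dist_coeffs': array([-0.00067105,  0.        ,  0.        ,  0.        ,  0.        ]), 'R': array([[-0.10090785, -0.99489323,  0.00225299],
       [-0.96868951,  0.09773327, -0.2282298 ],
       [ 0.22684409, -0.02521263, -0.97360468]]), 't': array([ 43.01346192, 518.9950788 , 993.91113608])}
```

View pics/scene0.png

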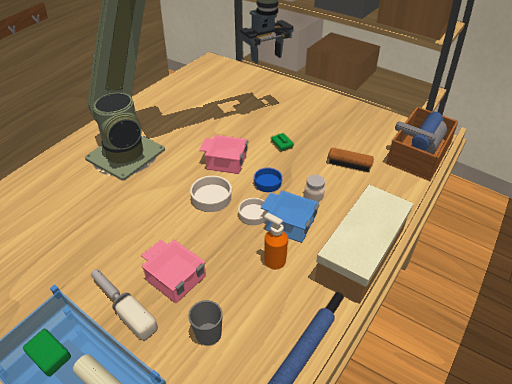

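View pics/top0.png

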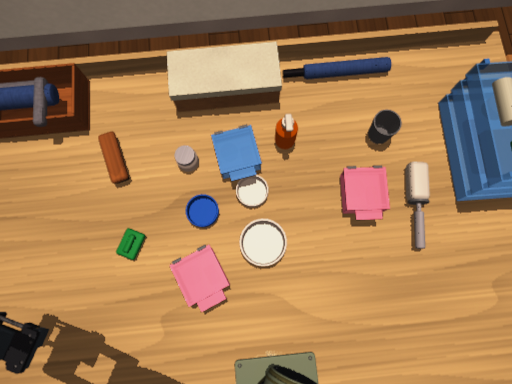

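The blue box is at top (237,152). There are three dish-like things: a small white one at (252,191), a large white one at (263,243) and a blue one at (202,211). The small white one partly under the lip is the dish meant. I'll confirm that in enlarged crops.

```bash
cat > h.py <<'E'
import numpy as np, cv2
from workcell import env
P={n:env.camera_params(n) for n in("scene","top")}
def ray(n,uv):
    p=P[n];u=cv2.undistortPoints(np.array([[uv]],float),p["camera_matrix"],p["dist_coeffs"])[0,0]
    R=p["R"];return -R.T@p["t"],R.T@np.array([u[0],u[1],1])
def onz(n,uv,z):
    o,d=ray(n,uv);return o+d*(z-o[2])/d[2]
def tri(a,b):
    oa,da=ray("scene",a);ob,db=ray("top",b)
    s,t=np.linalg.lstsq(np.c_[da,-db],ob-oa,rcond=None)[0]
    return (oa+s*da+ob+t*db)/2,np.linalg.norm(oa+s*da-ob-t*db)
def proj(n,X):
    p=P[n];return cv2.projectPoints(np.array(X,float).reshape(-1,3),cv2.Rodrigues(p["R"])[0],p["t"],p["camera_matrix"],p["dist_coeffs"])[0][:,0]
def crop(src,dst,x0,y0,w,h,k):
    im=cv2.imread(src)[y0:y0+h,x0:x0+w];im=cv2.resize(im,None,fx=k,fy=k,interpolation=cv2.INTER_CUBIC)
    for i in range(0,w,10):cv2.putText(im,str(x0+i),(i*k,8),0,.3,(0,0,0),1);cv2.line(im,(i*k,10),(i*k,16),(0,0,0),1)
    for j in range(0,h,10):cv2.putText(im,str(y0+j),(0,j*k+4),0,.3,(0,0,0),1)
    cv2.imwrite(dst,im)
E
python3 - <<'E'
from h import *
crop("pics/top0.png","pics/topc.png",170,100,130,100,6)
crop("pics/scene0.png","pics/scenec.png",220,150,110,90,7)
E
```

```text
(no output)
```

View pics/topc.png

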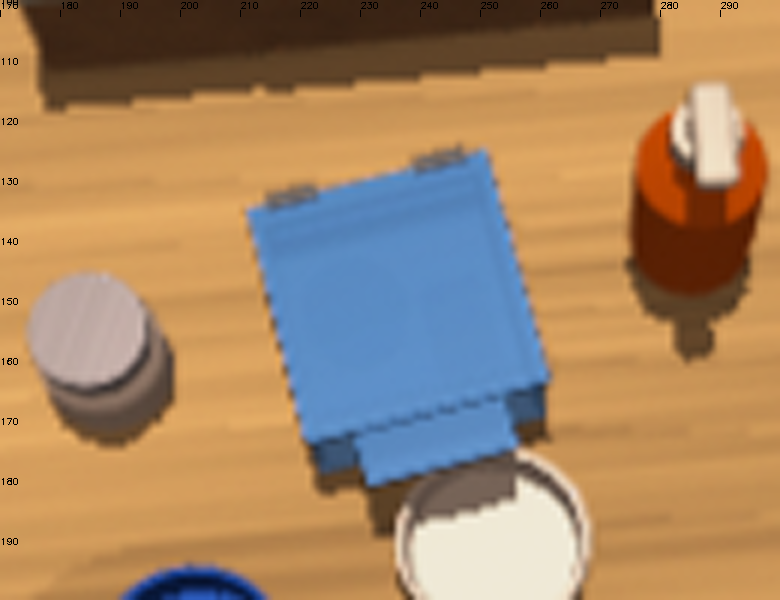

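View pics/scenec.png

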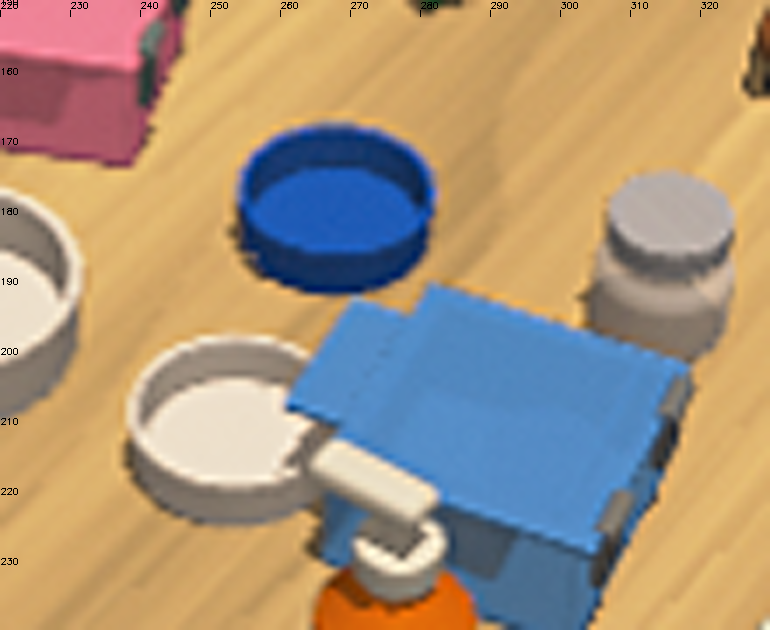

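Run:
```python
from h import *
np.set_printoptions(precision=1,suppress=True)
pr={'frontL':((281.4,190.7),(221.3,173.5)),'backL':((318.9,202.1),(211.2,135)),'backR':((305.7,228.9),(250.5,125.2)),'lipL':((270.7,192.9),(231.3,181)),'lipR':((261,208.3),(256,174.7))}
for k,(a,b) in pr.items(): print(k,*tri(a,b),onz('top',b,62),onz('scene',a,62))
# box fit in top+scene
from scipy.optimize import least_squares
M={'frontL':(-55,57,63),'backL':(59,57,63),'backR':(59,-57,63),'lipL':(-83,35,63),'lipR':(-83,-35,63)}
def X(q,m): c,s=np.cos(q[2]),np.sin(q[2]);return np.array([q[0]+c*m[0]-s*m[1],q[1]+s*m[0]+c*m[1],m[2]])
def f(q,cams=(0,1)): return np.concatenate([proj(('scene','top')[i],X(q,M[k]))[0]-pr[k][i] for k in pr for i in cams])
for c in((0,1),(0,),(1,)):
    r=least_squares(f,[600,50,0.2],args=(c,)) ;print(c,r.x[:2],np.degrees(r.x[2]),np.abs(r.fun).max())
crop("pics/top0.png","pics/topd.png",180,160,110,110,7)
```

```text
frontL [580.1  91.6  60.4] 1.3459267251979246 [579.2  91.1  62. ] [581.4  90.7  62. ]
backL [693.2 111.2  60.4] 2.9429174566037597 [691.3 110.1  62. ] [694.7 111.1  62. ]
backR [712.2   1.3  58.9] 4.2527261770527245 [709.2  -0.   62. ] [714.7   0.6  62. ]
lipL [557.9  67.3  58.2] 2.9066260839264197 [555.7  66.1  62. ] [560.8  65.2  62. ]
lipR [569.1  -0.2  57. ] 3.303437552725688 [566.5  -1.2  62. ] [572.8  -2.9  62. ]
(0, 1) [644.7  45.5] 9.788301266338383 1.292031329034728
(0,) [647.6  44.7] 10.410812191393346 0.5573913436670068
(1,) [642.3  45.3] 9.350955998323021 0.590916504749714
```

View pics/topd.png

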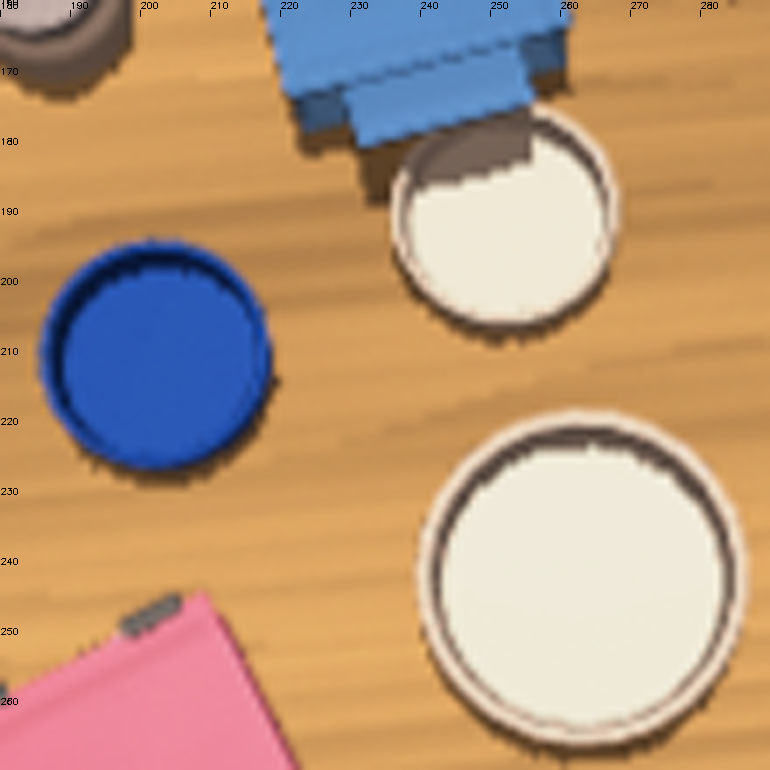

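The crops confirm it: the box is blue, and the dish meant is the smaller white one, with its far rim under the lip (rim from 235.7 to 268.2 px, centre about (252,190.5) in top). Next I'll measure the dish and its neighbours.

Run:
```python
from h import *
np.set_printoptions(precision=1,suppress=True)
c=onz('top',(252,190.4),28);print('rim c',c, 'w',onz('top',(235.7,190),28)-onz('top',(268.2,190),28))
print('near rim top',onz('top',(252,206.3),28))
# scene: rim left 238.3,  fit
o=np.array([644.7,45.5]);a=np.radians(9.8);R=np.array([[np.cos(a),np.sin(a)],[-np.sin(a),np.cos(a)]])
print('dish in box',R@(c[:2]-o))
th=np.linspace(0,2*np.pi,60)
import itertools
def ov(n,src,dst,x0,y0,w,h,k,pts):
    crop(src,dst,x0,y0,w,h,k);im=cv2.imread(dst)
    for X in pts:
        q=(proj(n,X)-[x0,y0]+.5)*k
        cv2.polylines(im,[q.astype(np.int32)],True,(0,0,255),1)
    cv2.imwrite(dst,im)
rim=np.c_[c[0]+45*np.cos(th),c[1]+45*np.sin(th),28+0*th]
def B(m): return np.r_[R.T@np.array(m[:2])+o,m[2]]
lid=np.array([B(m) for m in[(-55,57,63),(59,57,63),(59,-57,63),(-55,-57,63)]]);lip=np.array([B(m) for m in[(-55,35,63),(-83,35,63),(-83,-35,63),(-55,-35,63)]])
base=np.array([B(m) for m in[(-55,55,0),(55,55,0),(55,-55,0),(-55,-55,0)]])
for n,bx in(("top",(170,100,130,110,5)),("scene",(220,150,110,110,5))): ov(n,f"pics/{n}0.png",f"pics/{n}ov.png",*bx,[rim,lid,lip,base])
a=cv2.imread("pics/topov.png");b=cv2.imread("pics/sceneov.png");
cv2.imwrite("pics/ov.png",cv2.resize(np.hstack([a,b]),None,fx=.66,fy=.66,interpolation=cv2.INTER_AREA))
for n,uv,z in(('jar',(184,154),65),('pumptop',(287,127),150),('pump base',(286,143),0),('bluedish',(202,211),28),('bigdish',(263,243),30)): 
    X=onz('top',uv,z);print(n,X,R@(X[:2]-o))
```

```text
rim c [532.6  13.5  28. ] w [ 9.  88.7  0. ]
near rim top [488.4  17.8  28. ]
dish in box [-115.9  -12.5]
jar [643.  186.9  65. ] [ 22.4 139.7]
pumptop [658.4 -89.7 150. ] [  -9.5 -135.5]
pump base [669.9 -98.2   0. ] [   0.3 -145.9]
bluedish [489.1 153.8  28. ] [-134.9  133.2]
bigdish [386.3  -1.8  30. ] [-262.7   -2.6]
```

View pics/ov.png

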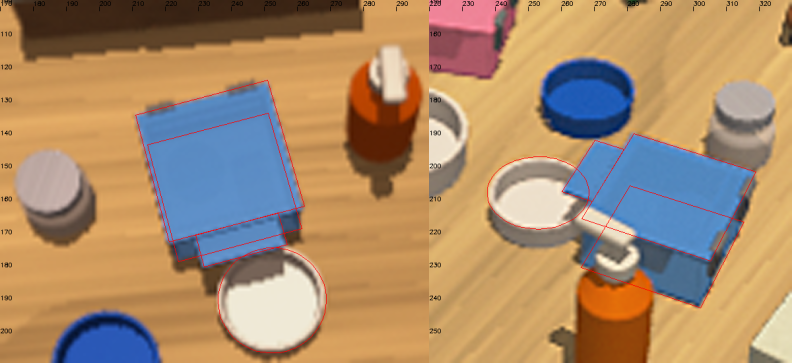

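The overlay of the fitted box (644.7, 45.5, 9.8°) and dish rim (532.6, 13.5) matches both views. In the box frame the dish is at (-116, -12.5). On the right-hand side the shelf in front of the box is free, because the pump bottle is at about (-5, -140). So I'll push right with the closed fingertips, from inside the dish against its right wall.

```bash
cat >> h.py <<'E'
from scipy.spatial.transform import Rotation as Ro
O=np.array([644.7,45.5]);A=9.8
def go(bx,by,z):
    s=env.state();a=np.radians(A)
    W=np.r_[O+np.array([[np.cos(a),-np.sin(a)],[np.sin(a),np.cos(a)]])@[bx,by],z]
    Rm=Ro.from_euler('xyz',s['ee_rot'],degrees=True)
    d=Rm.inv().apply(W-s['ee_pos'])/500
    t=((s['ee_rot'][2]-(A+180)+180)%360-180)/45
    print('box',(bx,by,z),'world',W.round(1),'shift',d.round(4),'turn',round(t,3))
def st():
    s=env.state();a=np.radians(A);d=s['ee_pos'][:2]-O
    print('t',round(s['time_s'],2),'world',s['ee_pos'].round(1),'rot',s['ee_rot'].round(1),'box',[round(x,1) for x in (np.cos(a)*d[0]+np.sin(a)*d[1],-np.sin(a)*d[0]+np.cos(a)*d[1])],'F',s['force'].round(1),'w',round(s['gripper_width'],1))
E
python3 -c "
from h import *
st();go(-122,-12,210);go(-122,-12,150)"
```

```text
t 0.1 world [243.6 520.4 213.2] rot [-179.9   -0.   154.9] box [np.float64(-314.4), np.float64(536.2)] F [-0.3  0.5  0. ] w 91.2
box (-122, -12, 210) world [526.5  12.9 210. ] shift [-0.9428 -0.6794  0.0075] turn -0.775
box (-122, -12, 150) world [526.5  12.9 150. ] shift [-0.9428 -0.6792  0.1275] turn -0.775
```

Request:
arm_command(targets=[[1,-0.94,-0.68,0.01,-0.775],[1,-0.94,-0.68,0.01,-0.775],[1,-0.94,-0.68,0.01,-0.775],[1,-0.94,-0.68,0.01,-0.775],[1,-0.94,-0.68,0.01,-0.775],[1,-0.94,-0.68,0.01,-0.775],[1,-0.94,-0.68,0.01,-0.775],[1,-0.94,-0.68,0.01,-0.775]], squeeze=20)

```text
time_s: 0.77
ee_pos: [399.3, 239.5, 210.9]
ee_rot: [-179.9, -0.1, -170.2]
force: [0.5, 0.2, 0.0]
gripper_width: 40.8
```

```bash
python3 -c "
from h import *
st();go(-122,-12,120)"
```

```text
t 0.77 world [399.3 239.5 210.9] rot [-1.799e+02 -1.000e-01 -1.702e+02] box [np.float64(-208.8), np.float64(232.9)] F [0.5 0.2 0. ] w 40.8
box (-122, -12, 120) world [526.5  12.9 120. ] shift [-0.1737 -0.4897  0.1823] turn 0.001
```

Request:
arm_command(targets=[[1,-0.174,-0.49,0.1,0],[1,-0.174,-0.49,0.1,0],[1,-0.174,-0.49,0.18,0],[1,-0.174,-0.49,0.18,0],[1,-0.174,-0.49,0.18,0],[1,-0.174,-0.49,0.18,0],[1,-0.174,-0.49,0.18,0],[1,-0.174,-0.49,0.18,0]])

```text
time_s: 1.43
ee_pos: [527.4, 8.8, 118.4]
ee_rot: [-179.9, -0.3, -170.4]
force: [0.2, 0.3, -0.1]
gripper_width: 0.3
```

Run:
```python
from h import *
st();go(-122,-12,60);go(-122,-12,14)
for n in("scene","top"):
    cv2.imwrite(f"pics/{n}1.png",env.grab_frame(n)[:,:,::-1])
    print(n,proj(n,env.state()['ee_pos']))
crop("pics/scene1.png","pics/scene1c.png",200,110,130,120,4)
crop("pics/top1.png","pics/top1c.png",190,120,130,120,4)
cv2.imwrite("pics/c1.png",cv2.resize(np.hstack([cv2.imread("pics/scene1c.png"),cv2.imread("pics/top1c.png")]),(800,369)))
```

```text
t 1.43 world [527.4   8.8 118.4] rot [-179.9   -0.3 -170.4] box [np.float64(-121.8), np.float64(-16.2)] F [ 0.2  0.3 -0.1] w 0.3
box (-122, -12, 60) world [526.5  12.9  60. ] shift [-0.0002  0.0087  0.1168] turn -0.005
box (-122, -12, 14) world [526.5  12.9  14. ] shift [-0.0006  0.009   0.2088] turn -0.005
scene [[250.09030778 184.03569733]]
top [[252.05125547 184.34443375]]
```

View pics/c1.png

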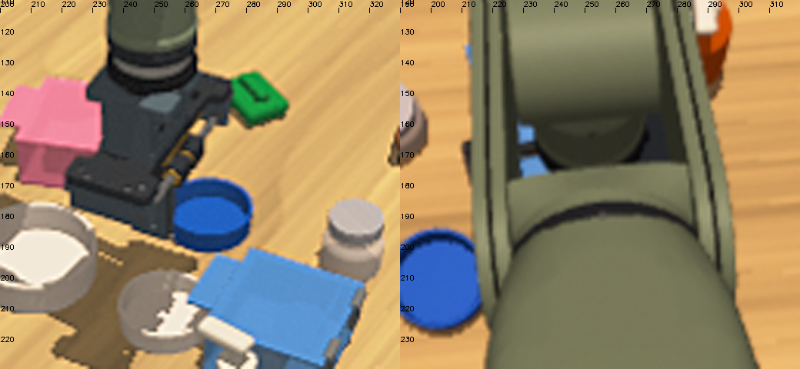

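The scene view shows the fingertips ending at about (249,186), where the calibration predicts (250,184), so the calibration agrees. The top view is hidden by the arm. I'll lower into the dish.

Request:
arm_command(targets=[[1,0,0.007,0.07,0],[1,0,0.007,0.14,0],[1,0,0.007,0.18,0],[1,0,0.007,0.2,0],[1,0,0.007,0.208,0],[1,0,0.007,0.208,0]])

```text
time_s: 2.03
ee_pos: [525.3, 16.3, 16.5]
ee_rot: [-180.0, -0.2, -170.2]
force: [0.6, -0.4, -0.7]
gripper_width: 0.7
```

Run:
```python
from h import *
st();go(-122,-30,14);go(-122,-92,14)
cv2.imwrite(f"pics/scene2.png",env.grab_frame("scene")[:,:,::-1])
crop("pics/scene2.png","pics/scene2c.png",200,120,120,110,6)
```

```text
t 2.03 world [525.3  16.3  16.5] rot [-180.    -0.2 -170.2] box [np.float64(-122.6), np.float64(-8.5)] F [ 0.6 -0.4 -0.7] w 0.7
box (-122, -30, 14) world [529.6  -4.8  14. ] shift [-0.0013 -0.0431  0.005 ] turn -0.001
box (-122, -92, 14) world [540.1 -65.9  14. ] shift [-0.0014 -0.1671  0.005 ] turn -0.001
```

View pics/scene2c.png

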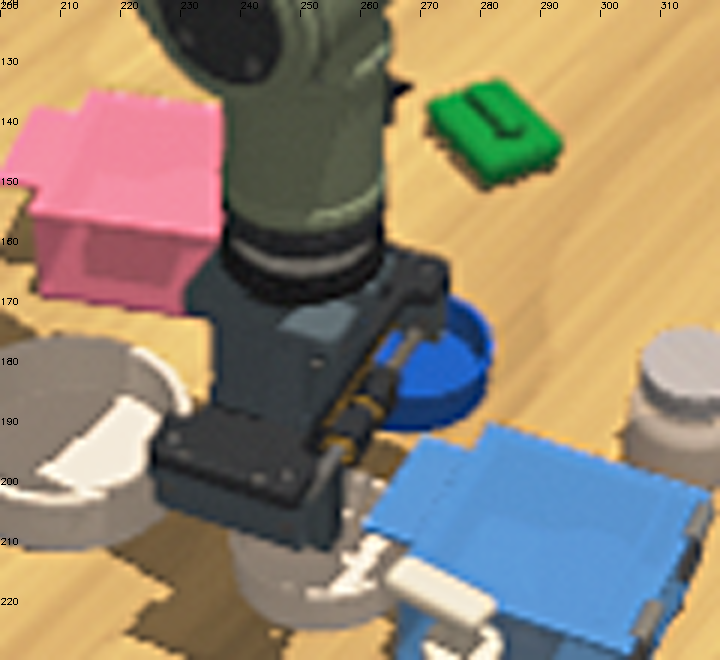

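The dish hasn't moved (its base front edge is still at about (250,224)) and the fingers are inside it. I'll push right slowly.

Request:
arm_command(targets=[[1,0,-0.02,0.004,0],[1,0,-0.04,0.004,0],[1,0,-0.055,0.004,0],[1,0,-0.07,0.004,0],[1,0,-0.085,0.004,0],[1,0,-0.1,0.004,0],[1,0,-0.115,0.004,0],[1,0,-0.13,0.004,0]])

```text
time_s: 2.75
ee_pos: [537.1, -48.6, 15.4]
ee_rot: [-180.0, -0.1, -170.3]
force: [-0.2, 2.1, 2.7]
gripper_width: 0.7
```

Run:
```python
from h import *
st();go(-122,-94,14)
cv2.imwrite(f"pics/scene3.png",env.grab_frame("scene")[:,:,::-1])
crop("pics/scene3.png","pics/scene3c.png",180,140,130,110,6)
```

```text
t 2.75 world [537.1 -48.6  15.4] rot [-1.800e+02 -1.000e-01 -1.703e+02] box [np.float64(-122.1), np.float64(-74.4)] F [-0.2  2.1  2.7] w 0.7
box (-122, -94, 14) world [540.5 -67.9  14. ] shift [-0.0002 -0.0392  0.0029] turn -0.002
```

View pics/scene3c.png

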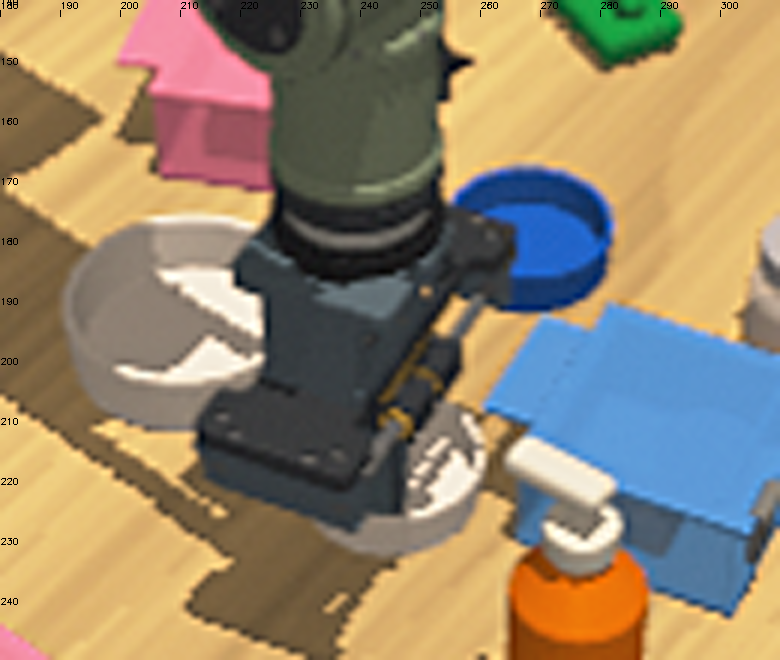

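The dish slides with the fingers and stays flat: its base front edge is now at about (245,232) and it has come out from under the lip. I'll push on.

Request:
arm_command(targets=[[1,0,-0.015,0.001,0],[1,0,-0.03,0.001,0],[1,0,-0.042,0.001,0],[1,0,-0.048,0.001,0],[1,0,-0.048,0.001,0],[1,0,-0.03,0,0],[1,0,-0.02,0,0],[1,0,-0.015,0,0]])

```text
time_s: 3.47
ee_pos: [538.4, -56.2, 15.3]
ee_rot: [-179.9, -0.1, -170.2]
force: [0.6, 0.2, -0.4]
gripper_width: 0.7
```

Run:
```python
from h import *
st();go(-122,-78,120);go(-132+59,0,120)
```

```text
t 3.47 world [538.4 -56.2  15.3] rot [-1.799e+02 -1.000e-01 -1.702e+02] box [np.float64(-122.1), np.float64(-82.2)] F [ 0.6  0.2 -0.4] w 0.7
box (-122, -78, 120) world [537.8 -52.1 120. ] shift [ 2.000e-04  8.000e-03 -2.094e-01] turn -0.0
box (-73, 0, 120) world [572.8  33.1 120. ] shift [-0.0978  0.164  -0.2099] turn -0.0
```

Request:
arm_command(targets=[[1,0,0.006,-0.05,0],[1,0,0.006,-0.12,0],[1,0,0.006,-0.2,0],[1,0,0.1,-0.25,0],[0.3,0,0.2,-0.25,0],[0,0,0.3,-0.25,0],[0,0,0.36,-0.25,0],[0,0,0.36,-0.25,0]])

```text
time_s: 4.13
ee_pos: [506.5, 126.0, 140.4]
ee_rot: [180.0, -0.1, -170.0]
force: [-1.3, 0.1, -0.6]
gripper_width: 24.3
```

Run:
```python
from h import *
st();go(-132+59,0,100)
for n in("scene","top"):
    cv2.imwrite(f"pics/{n}4.png",env.grab_frame(n)[:,:,::-1])
cv2.imwrite("pics/c4.png",cv2.resize(np.hstack([cv2.imread("pics/scene4.png"),cv2.imread("pics/top4.png")]),(800,300),interpolation=cv2.INTER_AREA))
crop("pics/top4.png","pics/top4c.png",210,120,130,100,6)
```

```text
t 4.13 world [506.5 126.  140.4] rot [ 1.8e+02 -1.0e-01 -1.7e+02] box [np.float64(-122.4), np.float64(102.9)] F [-1.3  0.1 -0.6] w 24.3
box (-73, 0, 100) world [572.8  33.1 100. ] shift [-0.0983 -0.2061  0.0807] turn 0.004
```

View pics/c4.png

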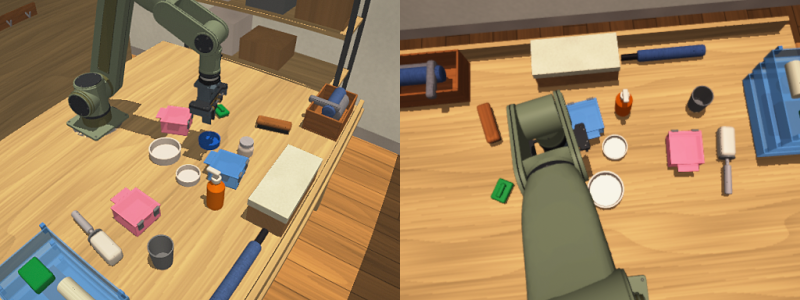

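View pics/top4c.png

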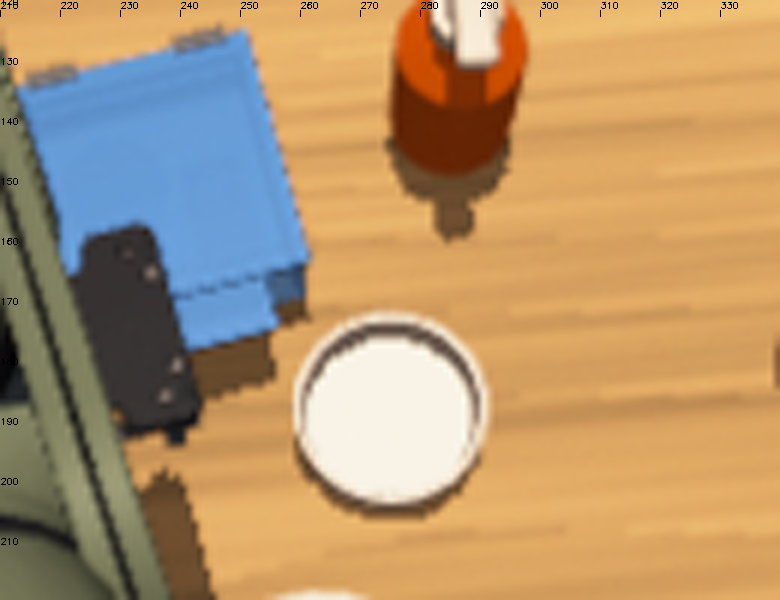

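Run:
```python
from h import *
a=np.radians(9.8);R=np.array([[np.cos(a),np.sin(a)],[-np.sin(a),np.cos(a)]])
X=onz('top',(275,187.9),28);print(X,R@(X[:2]-O))
X=onz('top',(252,190.4),28);print(X,R@(X[:2]-O))
```

```text
[533.27333387 -50.07317592  28.        ] [-126.06817931  -75.2126854 ]
[532.59043133  13.49331201  28.        ] [-115.92149679  -12.45752962]
```

The dish is at box y = -75. I had the sign of the finger-to-wall gap wrong: the dish centre trails the finger by about 21 mm. I'll re-enter and push the finger to about -134.

```bash
python3 -c "
from h import *
go(-128,-82,120);go(-128,-82,80)"
```

```text
box (-128, -82, 120) world [532.5 -57.1 120. ] shift [ 0.0134 -0.3662  0.0407] turn 0.007
box (-128, -82, 80) world [532.5 -57.1  80. ] shift [ 0.0133 -0.3661  0.1207] turn 0.007
```

Request:
arm_command(targets=[[1,0.013,-0.08,0,0.007],[1,0.013,-0.16,0,0.007],[1,0.013,-0.24,0.02,0.007],[1,0.013,-0.31,0.05,0.007],[1,0.013,-0.366,0.08,0.007],[1,0.013,-0.366,0.11,0.007],[1,0.013,-0.366,0.12,0.007],[1,0.013,-0.366,0.12,0.007]])

```text
time_s: 4.9
ee_pos: [531.2, -57.7, 79.0]
ee_rot: [-180.0, -0.3, -170.3]
force: [0.0, -0.0, -0.2]
gripper_width: 0.2
```

Run:
```python
from h import *
st();go(-128,-82,14)
```

```text
t 4.9 world [531.2 -57.7  79. ] rot [-180.    -0.3 -170.3] box [np.float64(-129.4), np.float64(-82.4)] F [ 0.  -0.  -0.2] w 0.2
box (-128, -82, 14) world [532.5 -57.1  14. ] shift [-0.0036  0.0009  0.1299] turn -0.002
```

Request:
arm_command(targets=[[1,-0.003,0,0.05,0],[1,-0.003,0,0.1,0],[1,-0.003,0,0.125,0],[1,-0.003,0,0.13,0],[1,-0.003,0,0.13,0]])

```text
time_s: 5.32
ee_pos: [532.3, -56.9, 14.0]
ee_rot: [-180.0, -0.3, -170.2]
force: [0.2, 0.1, 0.7]
gripper_width: 0.7
```

Run:
```python
from h import *
st();go(-128,-134,14)
```

```text
t 5.32 world [532.3 -56.9  14. ] rot [-180.    -0.3 -170.2] box [np.float64(-128.2), np.float64(-81.8)] F [0.2 0.1 0.7] w 0.7
box (-128, -134, 14) world [ 541.4 -108.3   14. ] shift [-5.000e-04 -1.044e-01  1.000e-04] turn -0.0
```

Request:
arm_command(targets=[[1,0,-0.02,0,0],[1,0,-0.035,0,0],[1,0,-0.05,0,0],[1,0,-0.065,0,0],[1,0,-0.08,0,0],[1,0,-0.095,0,0],[1,0,-0.105,0,0],[1,0,-0.106,0,0]])

```text
time_s: 5.98
ee_pos: [541.7, -110.4, 14.2]
ee_rot: [-179.9, -0.3, -170.3]
force: [-0.3, 1.4, 0.8]
gripper_width: 0.6
```

Run:
```python
from h import *
st();go(-128,-120,14);go(-90,80,150)
```

```text
t 5.98 world [ 541.7 -110.4   14.2] rot [-179.9   -0.3 -170.3] box [np.float64(-128.0), np.float64(-136.1)] F [-0.3  1.4  0.8] w 0.6
box (-128, -120, 14) world [539.  -94.5  14. ] shift [-0.0001  0.0322  0.0004] turn -0.002
box (-90, 80, 150) world [542.4 109.  150. ] shift [-0.0742  0.432  -0.2724] turn -0.002
```

Request:
arm_command(targets=[[1,0,0.02,0,0],[1,0,0.026,-0.03,0],[1,0,0.026,-0.1,0],[1,0,0.03,-0.18,0],[0,0,0.1,-0.25,0],[0,-0.03,0.18,-0.25,0],[0,-0.06,0.26,-0.25,0],[0,-0.09,0.3,-0.25,0]])

```text
time_s: 6.65
ee_pos: [560.4, 48.1, 139.8]
ee_rot: [-180.0, -0.2, -170.2]
force: [0.8, 0.3, -1.0]
gripper_width: 24.4
```

Run:
```python
from h import *
st();go(-73,0,120)
for n in("scene","top"):
    cv2.imwrite(f"pics/{n}5.png",env.grab_frame(n)[:,:,::-1])
crop("pics/top5.png","pics/top5c.png",200,110,130,110,6)
crop("pics/scene5.png","pics/scene5c.png",200,140,130,110,6)
```

```text
t 6.65 world [560.4  48.1 139.8] rot [-180.    -0.2 -170.2] box [np.float64(-82.6), np.float64(17.0)] F [ 0.8  0.3 -1. ] w 24.4
box (-73, 0, 120) world [572.8  33.1 120. ] shift [-0.0195 -0.0339  0.0395] turn -0.001
```

View pics/top5c.png

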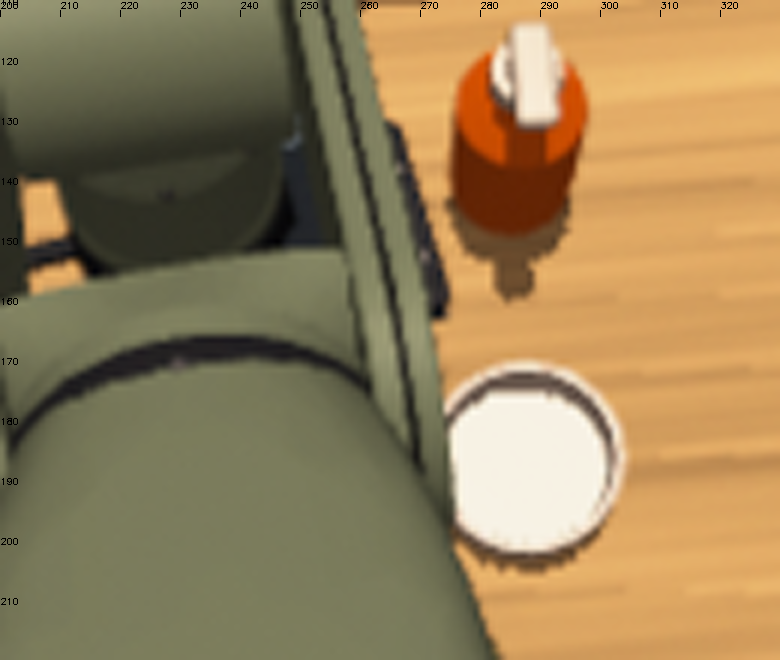

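View pics/scene5c.png

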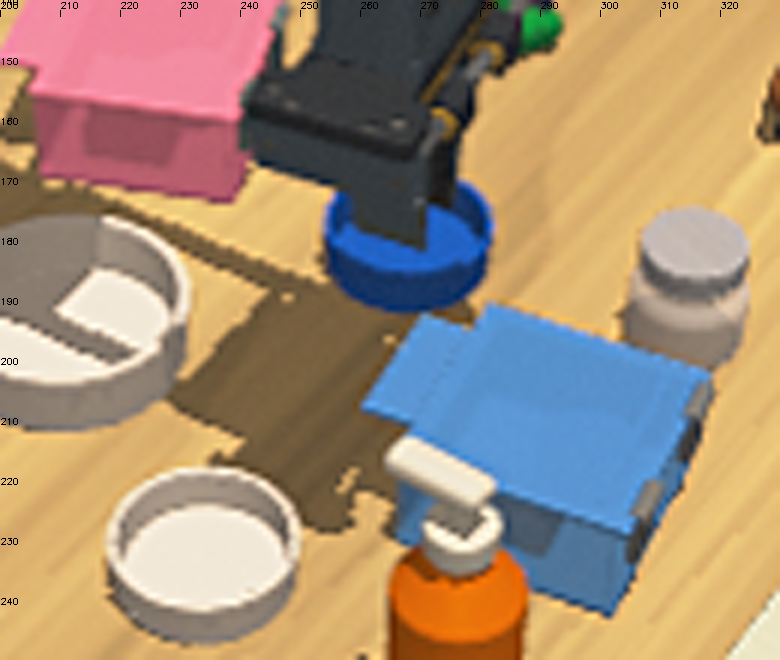

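Request:
arm_command(targets=[[0,-0.012,-0.034,0.04,0],[0,-0.012,-0.034,0.04,0],[0,-0.012,-0.034,0.04,0],[0,-0.012,-0.034,0.04,0],[0,-0.012,-0.034,0.04,0],[0,-0.012,-0.034,0.04,0]])

```text
time_s: 7.25
ee_pos: [571.2, 33.8, 119.4]
ee_rot: [-180.0, -0.1, -170.0]
force: [-0.0, -1.4, 0.1]
gripper_width: 72.1
```

Run:
```python
from h import *
a=np.radians(9.8);R=np.array([[np.cos(a),np.sin(a)],[-np.sin(a),np.cos(a)]])
for X in (onz('top',(287.7,186.5),28),onz('scene',(233.6,227.5),28)):print(X,R@(X[:2]-O))
st();go(-77,0,53)
cv2.imwrite("pics/scene6.png",env.grab_frame("scene")[:,:,::-1])
crop("pics/scene6.png","pics/scene6c.png",220,130,110,110,7)
```

```text
[533.70643473 -85.26772003  28.        ] [-131.63184403 -109.96738503]
[533.60944517 -80.41739442  28.        ] [-130.90184682 -105.17132731]
t 7.25 world [571.2  33.8 119.4] rot [-1.8e+02 -1.0e-01 -1.7e+02] box [np.float64(-74.4), np.float64(1.0)] F [-0.  -1.4  0.1] w 72.1
box (-77, 0, 53) world [568.8  32.4  53. ] shift [ 0.0048 -0.0018  0.1328] turn 0.005
```

View pics/scene6c.png

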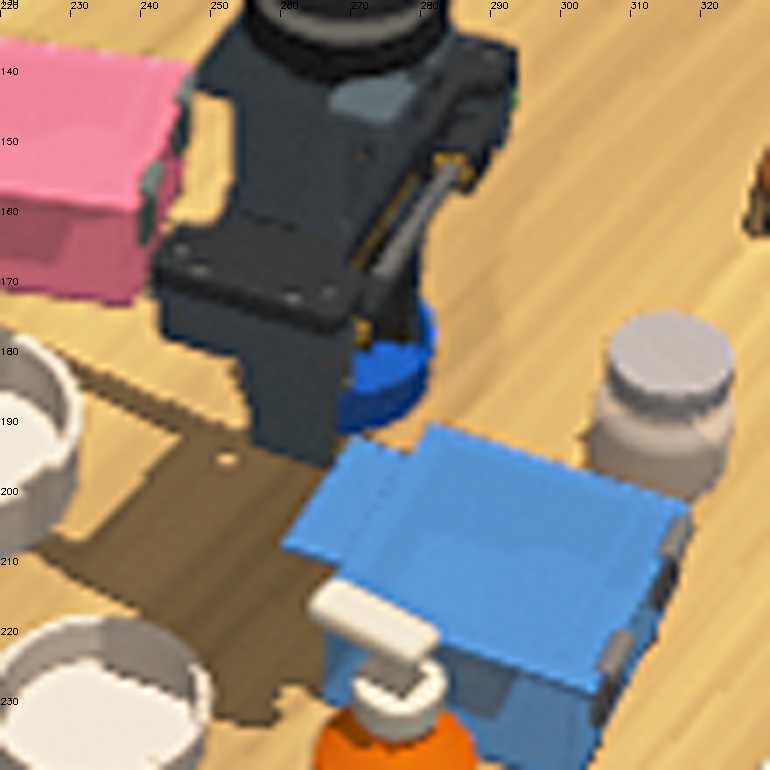

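Dish estimates are box y = -110 from top and -105 from scene, both clear, and it stands flat. The front finger's lower end shows at (255.5,194) to (267,197). I'll check that against projection while opening fully.

Request:
arm_command(targets=[[0,0.004,-0.001,0.03,0],[0,0.004,-0.001,0.06,0],[0,0.004,-0.001,0.06,0],[0,0.004,-0.001,0.06,0]])

```text
time_s: 7.63
ee_pos: [568.8, 32.9, 89.3]
ee_rot: [-180.0, -0.2, -170.0]
force: [-0.2, -0.1, 0.4]
gripper_width: 91.3
```

Run:
```python
from h import *
a=np.radians(9.8);R=np.array([[np.cos(a),np.sin(a)],[-np.sin(a),np.cos(a)]])
for m in((-90.4,-49),(-58.4,-49)):print(proj('scene',np.r_[R.T@np.array(m)+O,119.4]))
st();go(-77,0,52)
q=env.state()['ee_pos']
for m in((-93,-59),(-61,-59)):print(proj('scene',np.r_[R.T@np.array(m)+O,q[2]]))
cv2.imwrite("pics/scene7.png",env.grab_frame("scene")[:,:,::-1])
crop("pics/scene7.png","pics/scene7c.png",220,130,110,110,7)
```

```text
[[255.28993175 195.26718863]]
[[266.17730008 198.72888552]]
t 7.63 world [568.8  32.9  89.3] rot [-180.    -0.2 -170. ] box [np.float64(-76.9), np.float64(0.5)] F [-0.2 -0.1  0.4] w 91.3
box (-77, 0, 52) world [568.8  32.4  52. ] shift [-0.0001 -0.0009  0.0745] turn 0.005
[[252.88213782 205.30057693]]
[[263.61087927 208.80075909]]
```

View pics/scene7c.png

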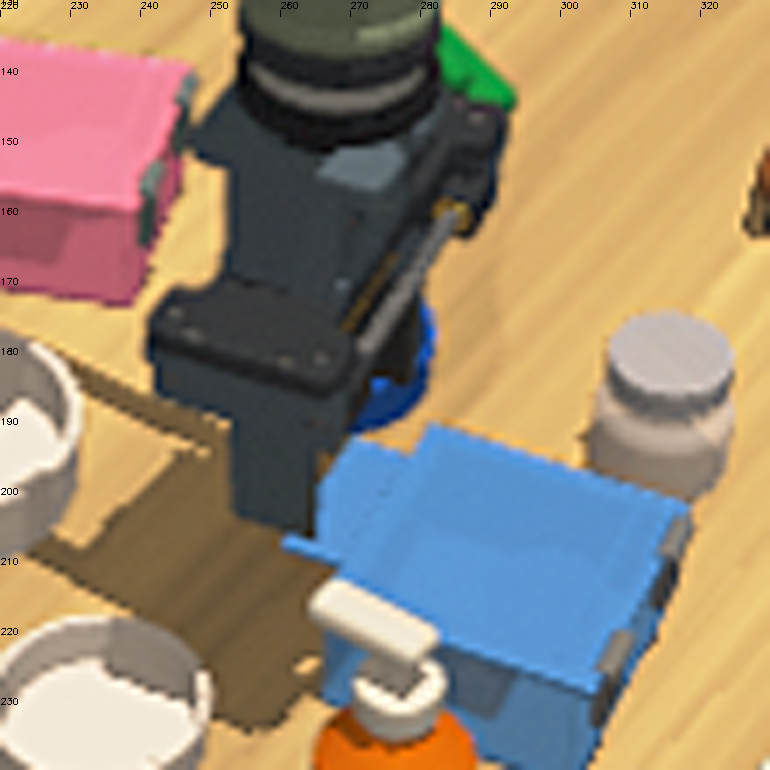

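The finger corners agree with projection within about 2 px. I'll descend beside the lip.

Request:
arm_command(targets=[[0,0,-0.001,0.025,0.005],[0,0,-0.001,0.045,0.005],[0,0,-0.001,0.06,0.005],[0,0,-0.001,0.074,0.005],[0,0,-0.001,0.074,0.005],[0,0,-0.001,0.074,0.005]])

```text
time_s: 8.18
ee_pos: [569.4, 32.4, 52.6]
ee_rot: [-180.0, -0.1, -170.2]
force: [0.1, -0.0, -0.2]
gripper_width: 91.5
```

Run:
```python
from h import *
st()
cv2.imwrite("pics/scene8.png",env.grab_frame("scene")[:,:,::-1])
crop("pics/scene8.png","pics/scene8c.png",220,130,110,110,7)
```

```text
t 8.18 world [569.4  32.4  52.6] rot [-1.800e+02 -1.000e-01 -1.702e+02] box [np.float64(-76.4), np.float64(-0.1)] F [ 0.1 -0.  -0.2] w 91.5
```

View pics/scene8c.png

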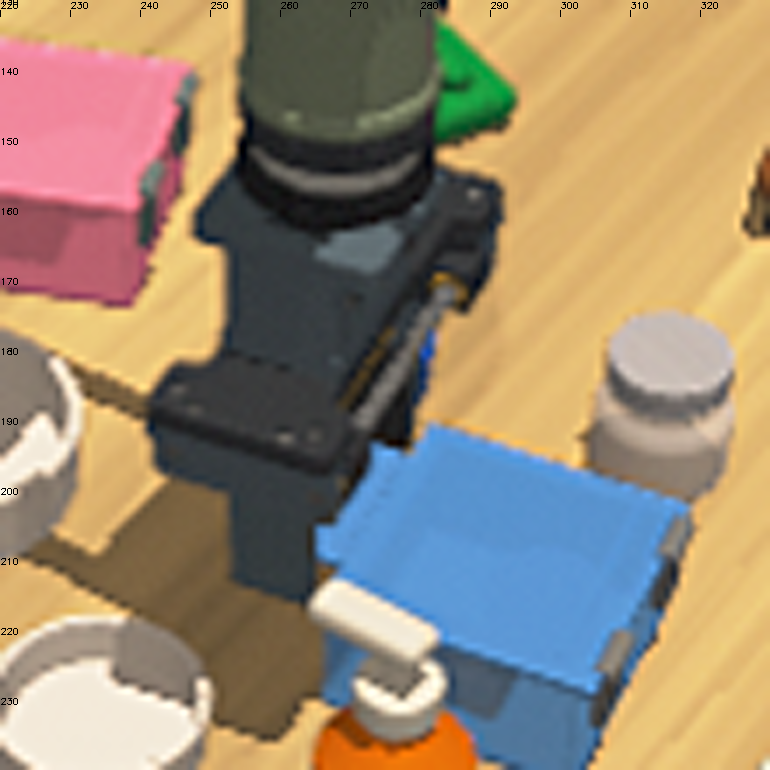

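The fingers straddle the lip with its near corner behind the front finger, and there is no contact force. I'll close on the lip's sides.

Request:
arm_command(targets=[[1,0,0,0,0],[1,0,0,0,0],[1,0,0,0,0],[1,0,0,0,0],[1,0,0,0,0],[1,0,0,0,0]], squeeze=18)

```text
time_s: 8.73
ee_pos: [569.5, 34.7, 53.3]
ee_rot: [179.8, -0.1, -170.3]
force: [-1.5, 8.3, 0.7]
gripper_width: 69.7
```

Run:
```python
from h import *
st()
```

```text
t 8.73 world [569.5  34.7  53.3] rot [ 1.798e+02 -1.000e-01 -1.703e+02] box [np.float64(-75.9), np.float64(2.2)] F [-1.5  8.3  0.7] w 69.7
```

It gripped at 69.7 mm, which matches the 70 mm lip. The sideways force shows the box sits about 2–3 mm further left, and the hand has centred itself. I'll start the arc with r≈135 mm.

Request:
arm_command(targets=[[1,-0.001,0,-0.023,0],[1,-0.004,0,-0.047,0],[1,-0.009,0,-0.07,0],[1,-0.016,0,-0.092,0],[1,-0.025,0,-0.114,0],[1,-0.036,0,-0.135,0],[1,-0.036,0,-0.135,0]])

```text
time_s: 9.32
ee_pos: [588.6, 38.0, 122.6]
ee_rot: [179.8, 0.1, -170.4]
force: [-0.4, 1.4, -1.9]
gripper_width: 69.3
```

Run:
```python
from h import *
st()
cv2.imwrite("pics/scene9.png",env.grab_frame("scene")[:,:,::-1])
crop("pics/scene9.png","pics/scene9c.png",220,110,120,130,6)
```

```text
t 9.32 world [588.6  38.  122.6] rot [ 1.798e+02  1.000e-01 -1.704e+02] box [np.float64(-56.6), np.float64(2.2)] F [-0.4  1.4 -1.9] w 69.3
```

View pics/scene9c.png

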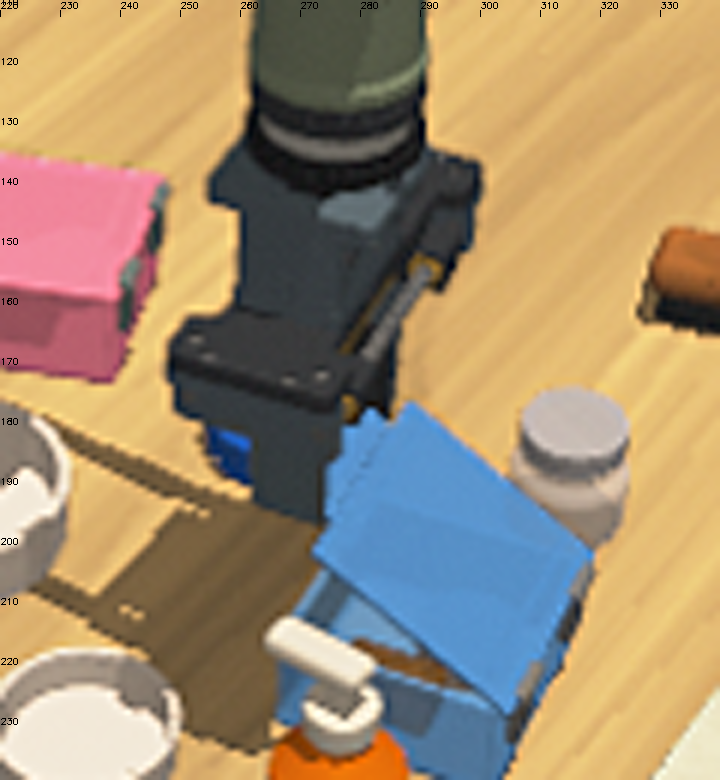

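The lid is following at about 30°, still gripped and with low force. I'll continue the arc.

Request:
arm_command(targets=[[1,-0.013,0,-0.02,0],[1,-0.027,0,-0.039,0],[1,-0.043,0,-0.056,0],[1,-0.06,0,-0.072,0],[1,-0.079,0,-0.086,0],[1,-0.099,0,-0.099,0],[1,-0.12,0,-0.11,0],[1,-0.141,0,-0.119,0]])

```text
time_s: 10.03
ee_pos: [656.8, 49.2, 179.3]
ee_rot: [179.8, -0.1, -170.4]
force: [1.2, -0.1, -5.8]
gripper_width: 69.4
```

Run:
```python
from h import *
st()
cv2.imwrite("pics/scene10.png",env.grab_frame("scene")[:,:,::-1])
crop("pics/scene10.png","pics/scene10c.png",220,90,120,130,6)
s=env.state();a=np.radians(9.8);d=s['ee_pos'][:2]-O
x=np.cos(a)*d[0]+np.sin(a)*d[1]-59; z=s['ee_pos'][2]+7.2-60
th=np.degrees(np.arctan2(z,-x));r=np.hypot(x,z);print(th,r)
for t in (75,80,85,90,95,100,105,108): print(t,((-r*np.cos(np.radians(t))-x)/-500).round(3),(-(r*np.sin(np.radians(t))-z)/500).round(3))
```

```text
t 10.03 world [656.8  49.2 179.3] rot [ 1.798e+02 -1.000e-01 -1.704e+02] box [np.float64(12.6), np.float64(1.6)] F [ 1.2 -0.1 -5.8] w 69.4
70.91904325861469 134.64650339502927
75 -0.018 -0.006
80 -0.041 -0.011
85 -0.065 -0.014
90 -0.088 -0.015
95 -0.112 -0.014
100 -0.135 -0.011
105 -0.158 -0.006
108 -0.171 -0.002
```

View pics/scene10c.png

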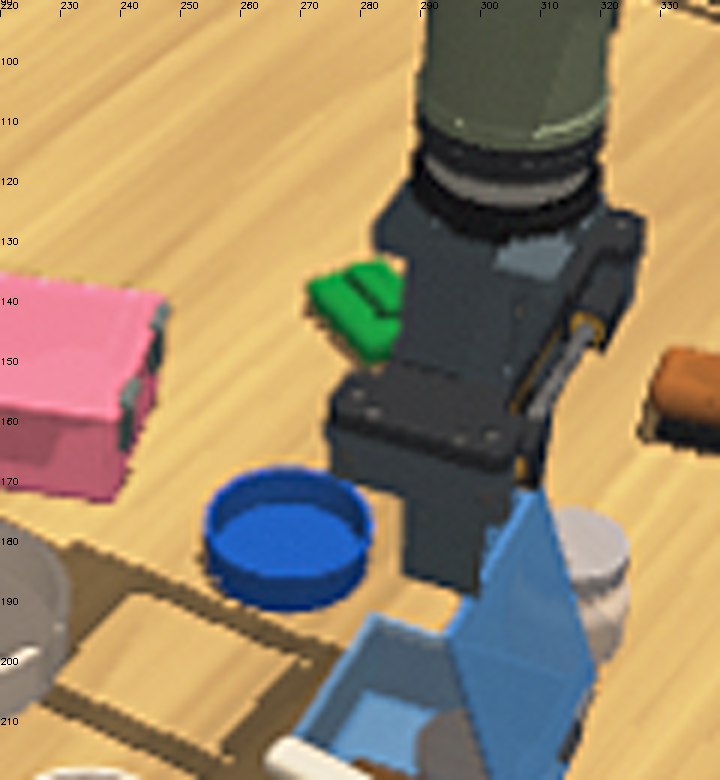

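The lid is at about 70° and still held. The -5.8 N means I'm pulling slightly outwards, so I'll trim the radius by 2–3 mm and carry on past upright.

Request:
arm_command(targets=[[1,-0.018,0,-0.003,0],[1,-0.041,0,-0.006,0],[1,-0.065,0,-0.008,0],[1,-0.088,0,-0.009,0],[1,-0.112,0,-0.008,0],[1,-0.135,0,-0.005,0],[1,-0.155,0,-0.001,0],[1,-0.155,0,-0.001,0]])

```text
time_s: 10.75
ee_pos: [737.1, 62.3, 180.3]
ee_rot: [179.9, 0.2, -170.3]
force: [0.5, -0.7, 3.7]
gripper_width: 69.7
```

Run:
```python
from h import *
st()
cv2.imwrite("pics/scene11.png",env.grab_frame("scene")[:,:,::-1])
crop("pics/scene11.png","pics/scene11c.png",220,90,120,130,6)
s=env.state();a=np.radians(9.8);d=s['ee_pos'][:2]-O
x=np.cos(a)*d[0]+np.sin(a)*d[1]-59; z=s['ee_pos'][2]+7.2-60
th=np.degrees(np.arctan2(z,-x));r=np.hypot(x,z);print(th,r)
```

```text
t 10.75 world [737.1  62.3 180.3] rot [ 179.9    0.2 -170.3] box [np.float64(93.9), np.float64(0.8)] F [ 0.5 -0.7  3.7] w 69.7
104.88054750033437 132.2013232122947
```

View pics/scene11c.png

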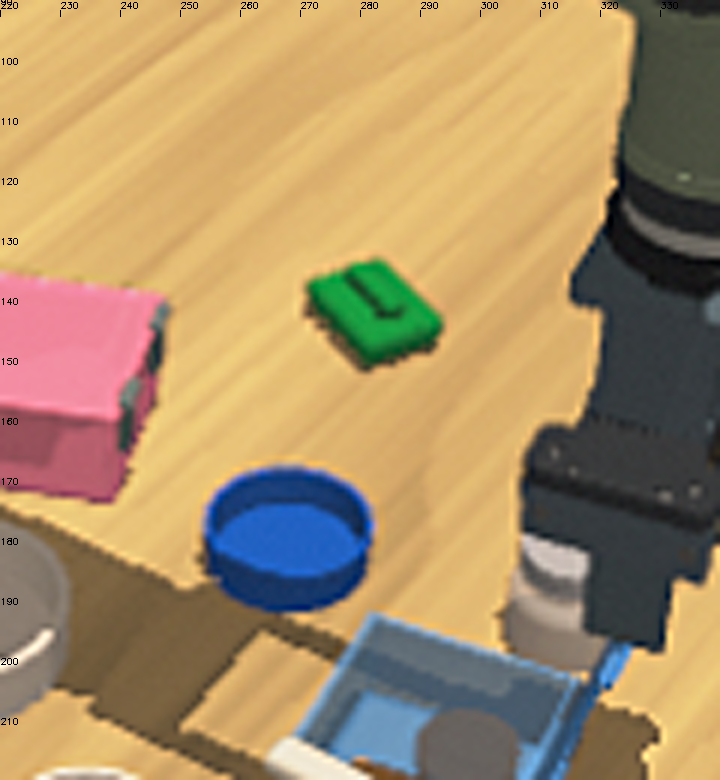

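The lid is past upright at about 105°, with the grip intact. I'll open the fingers in place, then go straight up.

Request:
arm_command(targets=[[0,0,0,0,0],[0,0,0,0,0],[0,0,0,0,0],[0,0,0,0,0],[0,0,0,-0.02,0],[0,0,0,-0.06,0],[0,0,0,-0.12,0],[0,0,0,-0.16,0]])

```text
time_s: 11.47
ee_pos: [736.2, 61.9, 263.6]
ee_rot: [179.9, 0.3, -170.3]
force: [0.3, 1.4, 2.0]
gripper_width: 91.3
```

Run:
```python
from h import *
st()
cv2.imwrite("pics/scene12.png",env.grab_frame("scene")[:,:,::-1])
crop("pics/scene12.png","pics/scene12c.png",230,110,130,130,6)
```

```text
t 11.47 world [736.2  61.9 263.6] rot [ 179.9    0.3 -170.3] box [np.float64(93.0), np.float64(0.6)] F [0.3 1.4 2. ] w 91.3
```

View pics/scene12c.png

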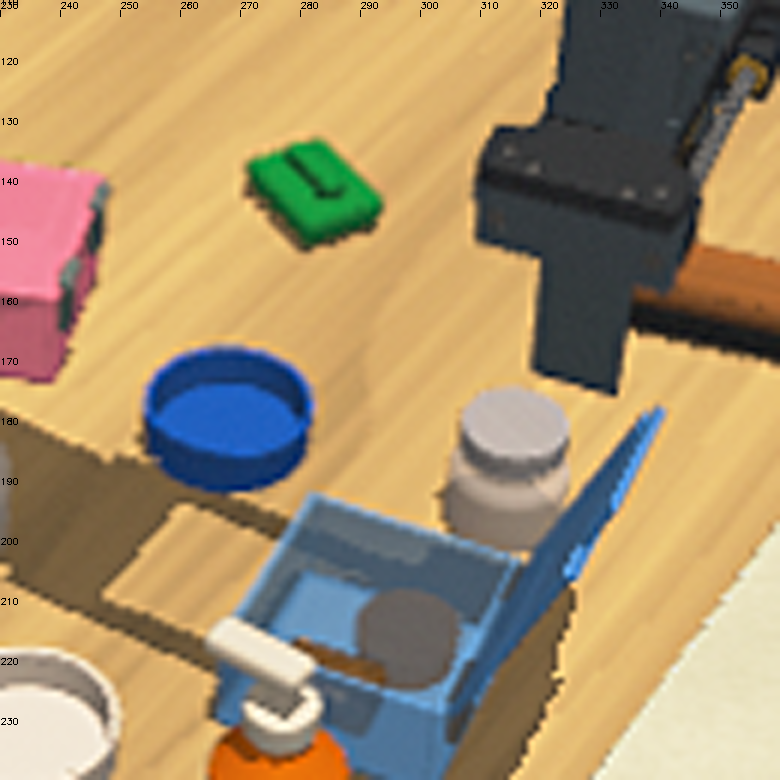

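The lid leans back on its stop (top edge at about (339,178)) and the fingers are clear above it. I'll retreat upward and to the left for a final look.

Request:
arm_command(targets=[[0,0,0,-0.05,0],[0,0.04,0.08,-0.08,0],[0,0.1,0.16,-0.08,0],[0,0.18,0.24,-0.08,0],[0,0.24,0.32,-0.08,0],[0,0.3,0.4,-0.08,0],[0,0.3,0.45,-0.08,0],[0,0.3,0.45,-0.08,0]])

```text
time_s: 12.18
ee_pos: [548.6, 261.0, 308.1]
ee_rot: [179.8, 0.8, -170.2]
force: [0.9, 0.3, 0.4]
gripper_width: 91.5
```

Request:
arm_command(targets=[[0,0,0,0,0],[0,0,0,0,0],[0,0,0,0,0],[0,0,0,0,0],[0,0,0,0,0],[0,0,0,0,0]])

```text
time_s: 12.68
ee_pos: [549.4, 260.0, 307.8]
ee_rot: [179.8, 0.7, -170.3]
force: [-0.8, 0.6, -0.3]
gripper_width: 91.2
```

Run:
```python
from h import *
st()
for n in("scene","top"):
    cv2.imwrite(f"pics/{n}13.png",env.grab_frame(n)[:,:,::-1])
crop("pics/scene13.png","pics/scene13c.png",180,130,190,140,4)
crop("pics/top13.png","pics/top13c.png",170,90,150,120,5)
```

```text
t 12.68 world [549.4 260.  307.8] rot [ 179.8    0.7 -170.3] box [np.float64(-57.4), np.float64(227.6)] F [-0.8  0.6 -0.3] w 91.2
```

View pics/scene13c.png

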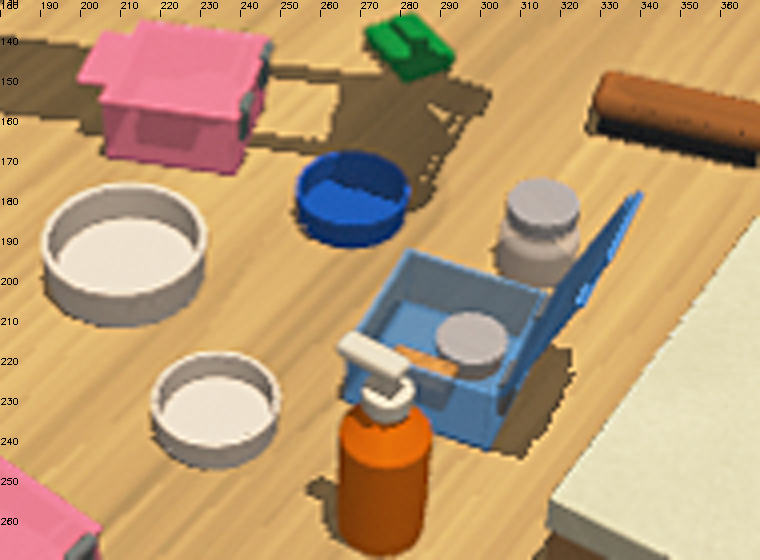

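View pics/top13c.png

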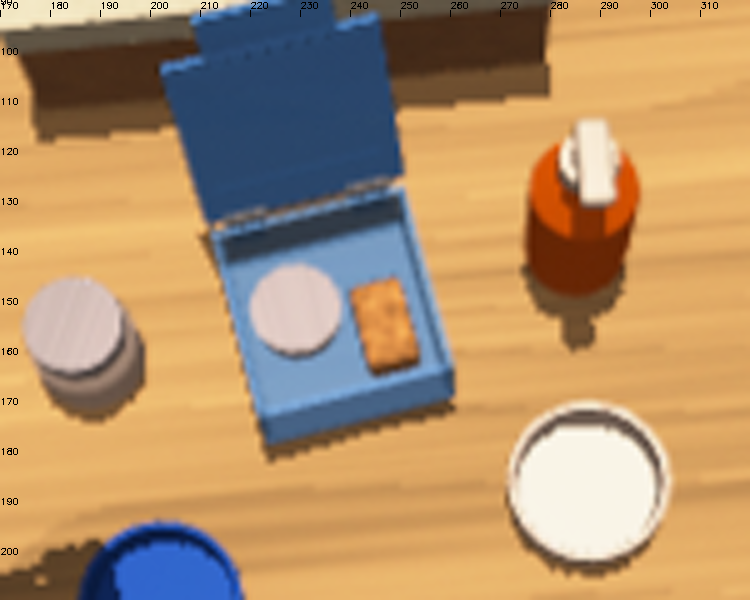

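The lid is open on its stop, seen from above at (203–250, 90–135). The dish is flat with its rim centre at top (287.8,186.5), and the jar and bottle are at the same pixels as before. Handing in.

```bash
python3 -c "
from workcell import env
print(env.job_done())"
```

```text
the job is handed in; nothing more can be done
None
```

I slid the small white dish to the right, clear of the box. I then opened the lid past upright and let it fall back onto its stop. The job is handed in, with no verdict reported.

- **Dish:** I pushed it with the closed fingertips from inside, in two pushes. The first stopped short at box y = -75 mm because I had the finger-to-wall gap the wrong way round.
- **Lid:** the tool can only point straight down, so I couldn't get a fingertip under the lip to push it up. Instead I held the lip by its sides and carried the lid up its arc to about 105° before letting go.
- **Last checks:** the lid leans back on its stop in both views, and the dish stands flat. The bottle, jar, scrubber and shoe brush look unmoved. I did not look closely at the cup and lint roller at the end, but the arm never went near them. The arm was well clear at (549, 260, 308), and the clock read about 12.7 s.
- **Disagreement:** the two cameras place the dish at different distances from the box's centre line, -110 mm from the top view and -105 mm from the scene view. With the scene camera's own box fit it comes to about -102 mm. All are beyond the required 95 mm. The fitted box position also differed by about 5 mm between the cameras, and the grip showed the box about 2–3 mm further left than I had fitted it.

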